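# Lay the drained oilstone in its bed and clamp it

## Robot

A 7-joint arm with a two-finger parallel gripper is mounted at the origin on a cart in front of the work surface, level with it; the furniture and walls round the work are solid. World frame = base frame: x ahead of the robot, y to its left, z up, the work surface at z = 0. Lengths are in m, angles in degrees, forces in N, time in s.
With the tool pointing down it reaches from about 0.4 to 0.9 m from the base axis. Payload 5.5 kg.
Tool frame: the origin (TCP) lies on the centre line of the jaws, within the pads' length; the fingertips stand 11 mm ahead of it and the grasp point (between the pads) lies 8 mm behind it (r.finger_overhang is the z of the fingertips in the tool frame, in m); z points along the fingers, y is the line along which they close (so a half turn about z gives the same grasp; the last joint's range is limited). The gripper opens to 85 mm and grips with 20 to 120 N. Pads are 22 mm wide; open, the fingers measure 114 mm over their backs; the gripper's body (76 mm by 85 mm) begins 54 mm behind the grasp point. The pads swing forward as they close: fully open they stand 13 mm farther back than shut.
Start: joints at [79.767, 28.699, -24.465, 88.831, 12.651, 65.22, -12.049], TCP at [0.278, -0.588, 0.242] pointing down, gripper open.
Joint ranges: [-164.97, 164.97], [-17.58, 116.51], [-87.97, 89.64], [11.32, 138.91], [-80.73, 260.73], [10.89, 115.49], [-147.41, 147.41]. Speed limits (degrees/s): [147.25, 147.25, 180, 180, 180, 180, 180].

## Interface

Orientations are given as [roll, pitch, yaw] about the fixed x, y, z axes, in that order (R = Rz(yaw) Ry(pitch) Rx(roll)).
In Python, from workcell import r gives the robot as it stands.
- The arm moves only by the tool servo_tool, never from a script. Its argument "motion" is one flat list of numbers, 7 for each row, row after row: the shift along the world's x, y, z in units of 25 mm (1.0 is 25 mm), then the turn, a rotation vector about the world's x, y, z in units of 8 degrees (1.0 is 8 degrees), then the opening, from -1 (shut) to 1 (fully open). In form: [dx, dy, dz, wx, wy, wz, fingers, dx, dy, dz, wx, wy, wz, fingers, ...]. A call has exactly 8 rows; each row is the pose to reach, as a shift and turn from the pose commanded when the call began; what a row does not reach only later rows make up. A row lasts 1/8 s, in which the tool goes at most 62.5 mm and 10.7 degrees, less where a joint would pass 70% of its speed; a pose out of reach is approached as far as the arm can. A call with a gripper value outside its range is refused whole. The fingers move at their own pace and stop on an object; "grip_force" is the grip in N (left out, the last holds). Time passes only in rows, so rows that repeat a pose let the fingers close, or fill a call up. It gives the time, the measured TCP pose, the force, the opening and the grip force at its end, in the units of the state.
- r.read_state(): the state, without advancing time (a new reading comes with each control period).
- r.grab_frame(name): name is "scene" or "top"; returns a dict with "color" (420x560x3 uint8, red, green, blue), "range_z" (420x560 float32, m along the optical axis (not along the pixel's ray), 0 where there is no reading), "fx", "fy", "cx", "cy" (pixels), "dist_coeffs" ([k1, k2, p1, p2, k3] as OpenCV has them; the pictures are not rectified), "origin" and "rotation" of the camera in the world. Camera axes: x right, y down, z forward; pixel columns grow to the right and rows downward; lengths in m; the calibration is good to about 2 mm. A picture is of the moment at which its call begins.
- r.job_done(): hands the job in; it is judged then, once.
The state is a dict: "time_s": time; "joint_pos": joint angles; "qvel": joint speeds; "effort": joint torques, N m; "ee_pos": TCP position; "tcp_rot": TCP orientation; "ft_force": force on the tool from outside, world axes, zero at the start; "wrist_torque": the same for the moment, N m; "width": finger opening in m; "finger_force": force on a finger pad.
Only numpy, scipy, OpenCV 4.12 (cv2) and the standard library are available. Lean on these libraries where they do the work, as an engineer would, in place of code of your own. Each camera call takes 0.05 s, during which the arm holds its last target. There are 200 camera calls.

## Task

Make the oilstone ready for dressing screwdriver blades: it stands on end on the drain plate of its holder. It is wet with oil, so do not pinch or lift it: with closed fingers push it gently near its top so that it topples onto the green bed of the holder, then push the sliding jaw by its black thumb tab towards the bed until the stone is pressed home against the fixed stop and the jaw sits against the stone. Leave everything else on the desk where it is.

Things in the scene. Friction and masses are not known exactly. Their poses are not given: they have to be found in the camera images.
- holder: slate-grey metal oilstone holder, 50 x 186 mm, fixed to the desk. Origin on the desk under its centre line; z up, y runs along it from the jaw end (-y) to the fixed stop (+y). Flat top at z = 12 mm. Along y: jaw groove -96 to -46 mm, slotted steel drain plate -46 to -2, green bed 0 to 70 (all flush), face of the steel stop at 70. Side fences 4 mm high, inner faces 38 mm apart, y -47 to 75 mm
- oilstone: dark grey oilstone, a plain bar 22 x 68 x 13 mm (x, y, z), about 70 g. Origin at the centre of one broad 22 x 68 face. At the start it stands free on its small end on the drain plate, y axis up, top 80 mm above the desk, broad faces square to the holder's y axis within 4 degrees; 25 to 45 mm of space behind it to the jaw
- stone_mid (a point): the centre of the oilstone; axes as those of the oilstone. (On the way to it: a higher side desk stands at the left, beside the arm's start; raise the arm about 0.15 m before swinging in)
- bed_home (a point): where the stone's centre lies when it is home: holder x 0, y 36, z 18.5 mm; axes as the holder. The stop beyond it is 9 mm higher than the holder's flat top
- jaw_tab (a point): middle of the rear (-y) face of the jaw's black thumb tab. The tab is 30 mm wide, 5.5 mm thick and reaches 28 mm above the holder's flat top; this point is 20 mm above it. The whole steel jaw is 18 mm long, 36 mm wide, 9 mm high. It slides stiffly (about 2.5 N, a little more with the stone) and stays where it is left
- jaw (a joint): travel of the sliding jaw towards the stop, in m: 0 fully back, at the start 0 to 0.010. Its face lies at holder y = -66 mm + travel; with the 68 mm stone held square against the stop (stone from y = 2 to 70 mm) the travel is 0.068. Without a stone it could run to 0.080
- pot_blue: small black oil cup with a blue cap, 37 mm across, 32 mm tall, on the brown leather pad beyond the stop end of the holder; leave it alone. Origin under its middle
- loupe: black eye loupe standing on its rim, 38 mm across, 32 mm tall, on the leather pad left of the holder; leave it alone. Origin under its middle
- tin_large: round parts tin with a window lid, 62 mm across, 24 mm tall, left of the holder; leave it alone. Origin under its middle
- rinse_bottle: light blue rinse bottle with a white cap, 29 mm across, 62 mm tall, on the leather pad left of the holder; leave it alone. Origin under its middle
- pot_red: small black oil cup with a red cap, 37 mm across, 32 mm tall, right of the holder; leave it alone. Origin under its middle
- driver_green: watchmaker's screwdriver with a green band, 94 mm long, lying on the far side of the holder; leave it alone. Origin under its middle
- tin_small: small round parts tin with a window lid, 36 mm across, 16 mm tall, right of the holder; leave it alone. Origin under its middle

How it is judged (in metres and radians):
On the way:
1. the stone has been toppled and lies flat on the bed between the fences with its centre past the drain plate, before the jaw is moved up (angle between stone_mid's own y axis and vertical between 1.47 and 1.67 rad and z of stone_mid in the frame of holder below 0.0215 m and x of stone_mid in the frame of holder between -0.009 and 0.009 m and angle between the y axis of oilstone and the y axis of holder, either way round below 0.15 rad and y of stone_mid in the frame of holder above 0 m and value of joint jaw below 0.025 m), for 0.2 s.
At the end, for the whole second after the job is handed in: the stone lies flat on the bed (within 6 degrees of level), within 9 mm of the centre line and 4.5 degrees of square, its centre no more than 2 mm short of home against the stop, the jaw against it (travel within 2 mm of the 68 mm that holds a square stone), at rest (angle between stone_mid's own y axis and vertical between 1.47 and 1.67 rad and z of stone_mid in the frame of holder below 0.0215 m and x of stone_mid in the frame of holder between -0.009 and 0.009 m and angle between the y axis of oilstone and the y axis of holder, either way round below 0.15 rad and angle between the y axis of oilstone and the y axis of holder, either way round below 0.08 rad and y of stone_mid in the frame of holder above 0.034 m and value of joint jaw above 0.066 m and linear speed of oilstone below 0.01 m/s); the robot touches nothing.
It fails at once if the stone was lifted (height (world z) of stone_mid above 0.058 m or (angle between stone_mid's own y axis and vertical between 1.3 and 1.84 rad and height (world z) of stone_mid above 0.036 m)).
It fails at once if the stone was pinched or shoved hard (over 20 N from the fingers) (contact force between the fingers and oilstone above 20 N).
It fails at once if something else on the desk was moved more than 12 mm (distance of any of pot_blue, loupe, tin_large, rinse_bottle, pot_red, driver_green, tin_small from where it was at the start of the episode above 0.012 m).
It also fails if it takes over 48 s, if anything falls off the work surface, if the arm or the gripper's body presses on something with over 40 N, if the wrist force passes 120 N, or if a joint passes its speed limit or range.

## Working session

There is one attempt and no reset: what is moved stays moved. The work goes in short steps, Python scripts to look and compute and a tool call to move; the robot and the scene stay as the last step left them, time stands still between calls to the robot, and variables do not carry over. Pictures are saved under pics/ and viewed, at most 10 in all, crops included, and the job is handed in when it is done.

Besides the shell and the picture viewer there is one more tool, called after "Request:" as name(argument=value, ...) on one line, values as JSON. servo_tool: Moves the arm, as the interface text tells. Its arguments: {"type":"object","properties":{"motion":{"type":"array"},"grip_force":{"type":"number"}},"required":["motion"]}

```bash
mkdir -p pics; cat > h.py <<'E'
import numpy as np, cv2
from workcell import r
def pts(f):
    h,w=f["range_z"].shape
    K=np.array([[f["fx"],0,f["cx"]],[0,f["fy"],f["cy"]],[0,0,1]])
    uv=np.stack(np.meshgrid(np.arange(w),np.arange(h)),-1).reshape(-1,1,2).astype(np.float64)
    n=cv2.undistortPoints(uv,K,np.array(f["dist_coeffs"])).reshape(h,w,2)
    z=f["range_z"]
    c=np.dstack([n[...,0]*z,n[...,1]*z,z])
    P=c@np.array(f["rotation"]).T+np.array(f["origin"])
    P[z==0]=np.nan
    return P
E
python3 - <<'E'
from h import *
ims=[]
for n in("scene","top"):
    f=r.grab_frame(n); np.savez("/tmp/%s.npz"%n,**f)
    cv2.imwrite("pics/%s0.png"%n,f["color"][...,::-1]); P=pts(f)
    print(n,f["origin"],np.round(f["rotation"],2).tolist(),f["fx"],np.nanmin(P.reshape(-1,3),0),np.nanmax(P.reshape(-1,3),0))
print(r.read_state())
E
```

```text
Traceback (most recent call last):
  File "h.py", line 10, in pts
    P=c@np.array(f["rotation"]).T+np.array(f["origin"])
      ~~~~~~~~~~~~~~~~~~~~~~~~~~~^~~~~~~~~~~~~~~~~~~~~~
ValueError: operands could not be broadcast together with shapes (420,560) (3,)
```

View pics/scene0.png

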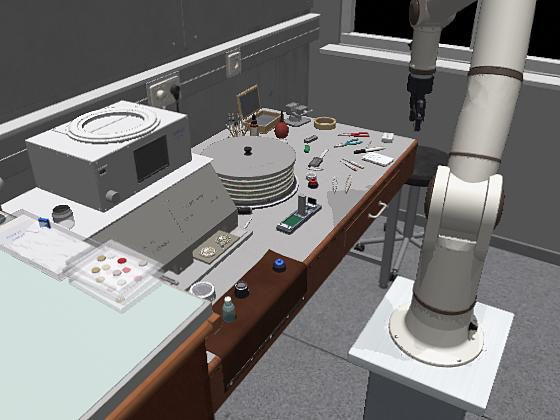

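The scene view shows the holder at about (298,215), with the stone upright near (302,203). The blue cup is at (279,265) and the red cup at (313,183). The rotation isn't a 3x3 matrix, so I'll check its format.

```bash
python3 - <<'E'
from h import *
for n in("scene","top"):
    f=r.grab_frame(n); np.savez("/tmp/%s.npz"%n,**f)
    cv2.imwrite("pics/%s0.png"%n,f["color"][...,::-1])
    print(n,f["origin"],f["rotation"],f["fx"],f["dist_coeffs"])
print(r.read_state())
E
```

```text
scene [-0.13804131  0.93637298  0.85442754] [-121.54237821    0.15806663 -149.24140764] 521.7959239465083 [-0.06054489  0.          0.          0.          0.        ]
top [ 0.33977083 -0.15844444  1.16917958] [-170.41515799    1.00667447  -91.65649866] 458.0336856252068 [-0.013025  0.        0.        0.        0.      ]
{'time_s': 0.15, 'joint_pos': array([ 79.76693896,  28.7436826 , -24.4558353 ,  88.87880776,
        12.65069127,  65.22090712, -12.04957558]), 'qvel': array([ 0.0560537 , -0.23136023, -0.0224958 , -0.13828099, -0.0255806 ,
       -0.09443303,  0.02669427]), 'effort': array([-6.64772233e-03, -5.70038044e+01, -5.82559213e+00, -2.81289893e+01,
        1.05110602e-02,  7.66563026e-03,  1.73784485e-05]), 'ee_pos': array([ 0.2776634 , -0.58711309,  0.24146596]), 'tcp_rot': array([-1.79909736e+02, -3.72982778e-03,  2.53157450e+01]), 'ft_force': array([-0.31054578,  0.09027425, -0.46409641]), 'wrist_torque': array([-0.03416509, -0.00192054, -0.03901539]), 'finger_force': 0.0, 'width': 0.08519119116967935}
```

View pics/top0.png

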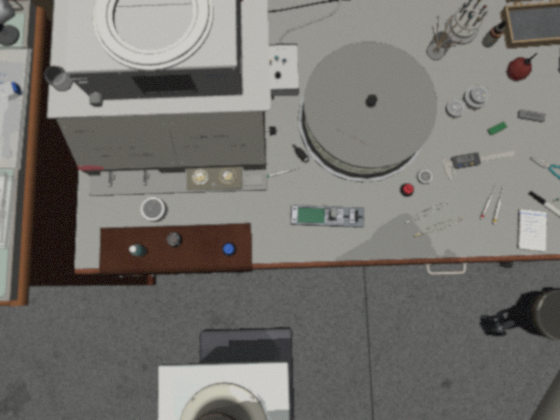

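In the top view the holder spans columns 290–363 at row 215. The green bed and stop are on the left (world +y), and the stone, drain plate and jaw are on the right. Next I'll measure it.

```bash
sed -i 's/np.array(f\["rotation"\]).T/Rotation.from_euler("xyz",f["rotation"],degrees=True).as_matrix().T/; 1a from scipy.spatial.transform import Rotation' h.py
python3 - <<'E'
from h import *
F={n:dict(np.load("/tmp/%s.npz"%n)) for n in("scene","top")}
f=F["top"];P=pts(f);c=f["color"]
a=cv2.resize(c[185:240,280:375],None,fx=8,fy=8,interpolation=cv2.INTER_CUBIC)
g=F["scene"];b=cv2.resize(g["color"][180:240,260:335],None,fx=8,fy=8,interpolation=cv2.INTER_CUBIC)
cv2.imwrite("pics/tc.png",a[...,::-1]);cv2.imwrite("pics/sc.png",b[...,::-1])
sub=P[195:235,283:372]
np.set_printoptions(linewidth=250,suppress=True)
print("desk",np.nanmedian(P[235:245,270:285].reshape(-1,3),0))
for v in range(202,230,3): print(v,(1000*P[v,286:370:3,2]).round().astype(int))
print(P[215,290],P[215,360],P[205,325],P[225,325])
hsv=cv2.cvtColor(c,cv2.COLOR_RGB2HSV)
m=((hsv[...,0]>50)&(hsv[...,0]<90)&(hsv[...,1]>80))[195:235,283:372]
print("green",m.sum(),np.nanmedian(sub[m],0),np.nanpercentile(sub[m],[2,98],axis=0), cv2.minAreaRect(np.argwhere(m)[:,::-1].astype(np.float32)))
for n in F:
    Q=pts(F[n]).reshape(-1,3)
    s=Q[(abs(Q[:,2]-.06)<.03)&(Q[:,0]>.4)&(Q[:,0]<.56)&(Q[:,1]>-.35)&(Q[:,1]<-.05)]
    print(n,len(s),(s[np.argsort(s[:,1])][::max(1,len(s)//40)]*1000).round().tolist())
E
```

```text
desk [ 0.45211983 -0.14389059  0.00027379]
202 [-1  7  2  1  1 -2  2  2  1  0  0 -2  2  2 -1  1  2  2  2 -2  1  1  3  1  5  3 -4 -2]
205 [ 4  0 13 12 16 21  1 -1  0  0 -3 -1  3  0  3  2 -3 -1  3  3  3  4  0  5  0  0  0  5]
208 [-1  1 23 26 11 14 13  8 10 12  9  9 18 12 13 80 81 14 15 13 10 12 13 14 15 12  0 -1]
211 [ 6  0 21 23 13 13 13 12 12 14 12 10 14 12 11 80 81 13  8 11 12 20 21 40 13 13  2  1]
214 [-3  2 21 20 12 16 17 13 13 14  9  9 11  7 23 80 78 15 14 14 12 19 19 40 12 16 -1  0]
217 [-2 -3 25 21 11 17 15 12 12 14 12 11 15 18 30 65 72 18 13 10  6 24 18 42  8 12  2 -2]
220 [ 1  6 21 16 14 15 15  9 13 13 14 15 12 11 11 17 12 11 12 16 15 20 21 40 14 10  3  3]
223 [ 4  0 16 18 17 16 18 15 19 19 15 17 17 13 15 15 18 18 10 15 13 12 20 17 12 12  2  0]
226 [ 1 -1  0 -5 -2  2 -3  2  1 -2  2  1 -5 -1  0  6  3  2  0 10 12 11 10 12 16 14  0  3]
229 [ 4  0  2  6  2 -1  1  6  0  1  1  4  1 -3  1  0 -3 -1  1  0 -1  0  1  4  1  1  5 -2]
[ 0.51383208 -0.17919678  0.00571682] [ 0.50703252 -0.35699738  0.01356868] [ 0.53795717 -0.27062522  0.000028  ] [ 0.4846332  -0.26723818  0.01021031]
green
[... 1960 characters left out ...]
.0, 81.0], [496.0, -284.0, 54.0], [504.0, -283.0, 83.0], [496.0, -283.0, 83.0], [496.0, -282.0, 70.0], [514.0, -281.0, 82.0], [496.0, -281.0, 52.0], [506.0, -281.0, 82.0], [499.0, -281.0, 80.0], [497.0, -281.0, 82.0], [517.0, -280.0, 79.0], [510.0, -279.0, 77.0], [511.0, -279.0, 82.0], [504.0, -279.0, 82.0], [502.0, -278.0, 83.0], [497.0, -278.0, 82.0], [517.0, -277.0, 80.0], [497.0, -277.0, 50.0], [511.0, -276.0, 83.0], [502.0, -276.0, 80.0], [500.0, -276.0, 80.0], [497.0, -276.0, 33.0], [516.0, -276.0, 70.0], [514.0, -275.0, 48.0], [497.0, -275.0, 67.0], [509.0, -275.0, 48.0], [504.0, -274.0, 51.0], [498.0, -274.0, 75.0], [505.0, -274.0, 80.0], [501.0, -274.0, 56.0], [498.0, -274.0, 57.0]]
```

View pics/tc.png

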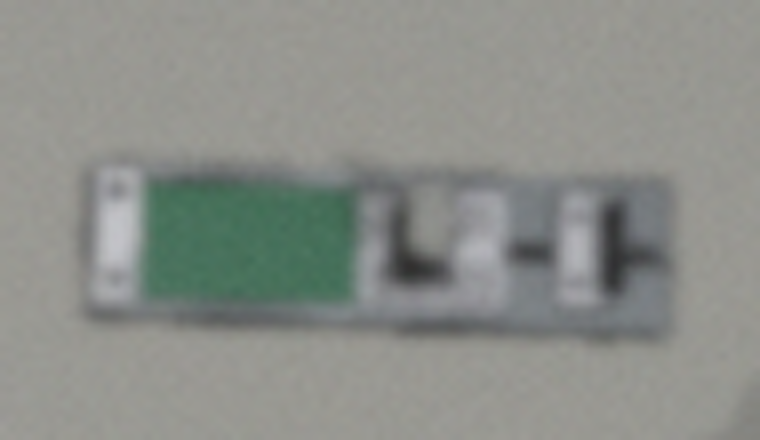

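View pics/sc.png

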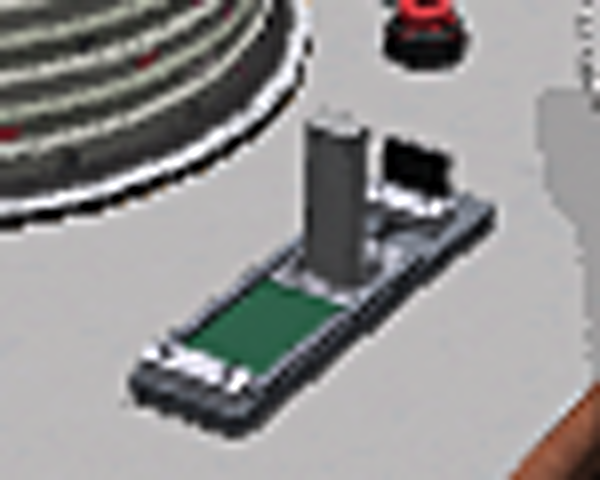

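The top crop shows the green bed at x 145–355 px, the stone top near (430,215), the drain plate, and the jaw with its black tab at x 605–625 px. The scene crop confirms the stone is upright and in front of the jaw. I'll raise the arm, close the fingers and start turning.

Request:
servo_tool(motion=[0, 0, 1.5, 0, 0, 0, -1, 0, 0, 3, 0, 0, 0.5, -1, 0, 0, 4.5, 0, 0, 1, -1, 0, 0, 6, 0, 0, 1.7, -1, 0, 0, 6, 0, 0, 2.4, -1, 0, 0, 6, 0, 0, 3.1, -1, 0, 0, 6, 0, 0, 3.6, -1, 0, 0, 6, 0, 0, 4, -1])

```text
time_s: 1.15
ee_pos: [0.2778, -0.5874, 0.3918]
tcp_rot: [-180.0, -0.0, 57.4]
ft_force: [-0.3, 0.0, 0.0]
width: 0.0003
finger_force: 0.0
```

```bash
python3 - <<'E'
from h import *
f=dict(np.load("/tmp/top.npz"));K=np.array([[f["fx"],0,f["cx"]],[0,f["fy"],f["cy"]],[0,0,1]])
R=Rotation.from_euler("xyz",f["rotation"],degrees=True).as_matrix()
def ray(uv,z):
    n=cv2.undistortPoints(np.array(uv,float).reshape(-1,1,2),K,f["dist_coeffs"]).reshape(-1,2)
    d=np.c_[n,np.ones(len(n))]@R.T; o=f["origin"]
    return o+d*((z-o[2])/d[:,2])[:,None]
crop=lambda a:np.array(a)/8.-.5+.5/8+np.array([280,185])+.4375
hsv=cv2.cvtColor(f["color"],cv2.COLOR_RGB2HSV)
m=((hsv[...,0]>50)&(hsv[...,0]<90)&(hsv[...,1]>80));m[:195]=0;m[235:]=0;m[:,:283]=0;m[:,372:]=0
g=ray(np.argwhere(m)[:,::-1],.012);print("green mean",g.mean(0),g.min(0),g.max(0))
P=pts(f);S=np.zeros(m.shape,bool);S[195:235,283:372]=1
q=P[S&(P[...,2]>.007)&(P[...,2]<.028)][:,:2]
print("rect",cv2.minAreaRect((q*1000).astype(np.float32)))
# PCA with end-to-end
c=q.mean(0);w=np.linalg.svd(q-c)[2][0] if len(q)<5000 else 0;print("pca",c,w,len(q))
t=P[S&(abs(P[...,2]-.04)<.005)&(P[...,1]<-.32)];print("tab",t.mean(0),t.min(0),t.max(0))
s=P[S&(P[...,2]>.074)];print("stone",s.mean(0),s.min(0),s.max(0))
print("corners h12",ray(crop([[85,160],[672,178],[665,335],[88,318]]),.012).round(4).tolist())
st=r.read_state();print(st["time_s"],st["ee_pos"],st["tcp_rot"],st["joint_pos"],st["width"],st["ft_force"])
E
```

```text
green mean [ 0.51134574 -0.23168188  0.012     ] [ 0.49489247 -0.26353317  0.012     ] [ 0.52961522 -0.20155766  0.012     ]
rect ((520.17578125, -282.4784851074219), (203.26171875, 91.93616485595703), 80.828125)
pca [ 0.5078674  -0.27017672] [0.06787412 0.99769389] 1328
tab [ 0.50331179 -0.34260571  0.03996461] [ 0.48886109 -0.34597571  0.03719814] [ 0.51851409 -0.33934431  0.04284793]
stone [ 0.50622394 -0.28055141  0.0803825 ] [ 0.4964789  -0.2866034   0.07519538] [ 0.51674351 -0.2736614   0.08360871]
corners h12 [[0.5387, -0.1816, 0.012], [0.5269, -0.3686, 0.012], [0.4766, -0.3634, 0.012], [0.4877, -0.1808, 0.012]]
1.15 [ 0.27777195 -0.58740336  0.39184638] [-1.79957541e+02 -2.79505544e-02  5.74295179e+01] [ 83.99519732  24.29466111 -31.53832436  77.07243526  12.53789442
  82.1253609   20.44717046] 0.0002599254172397064 [-0.34978909  0.03871847  0.02487342]
```

Request:
servo_tool(motion=[1, 1.2, 0, 0, 0, 0.4, -1, 2.4, 2.9, 0, 0, 0, 1, -1, 3.8, 4.6, 0, 0, 0, 1.6, -1, 5.2, 6.3, 0, 0, 0, 2.2, -1, 6.6, 7.9, 0, 0, 0, 2.7, -1, 7.8, 9.3, 0, 0, 0, 3.2, -1, 8.6, 10.3, 0, 0, 0, 3.6, -1, 9.1, 10.8, 0, 0, 0, 3.6, -1])

```text
time_s: 2.15
ee_pos: [0.5065, -0.3156, 0.3922]
tcp_rot: [-180.0, -0.0, 86.2]
ft_force: [-0.4, 0.3, 1.0]
width: -0.0
finger_force: 0.0
```

```bash
python3 - <<'E'
from h import *
st=r.read_state();print(st["time_s"],st["ee_pos"],st["tcp_rot"],st["joint_pos"],st["ft_force"])
E
```

```text
2.15 [ 0.50649154 -0.3155663   0.39223027] [-1.79996214e+02 -3.09234988e-02  8.62461717e+01] [ 62.63825089  20.45435446 -44.42390069  84.80545214  14.327036
  80.58800773  13.92855117] [-0.38649234  0.33148827  1.03995262]
```

Request:
servo_tool(motion=[0, 0, -1.5, 0, 0, 0, -1, 0, 0, -3.5, 0, 0, 0, -1, 0, 0, -5.5, 0, 0, 0, -1, 0, 0, -7.5, 0, 0, 0, -1, 0, 0, -9.5, 0, 0, 0, -1, 0, 0, -11.2, 0, 0, 0, -1, 0, 0, -12.2, 0, 0, 0, -1, 0, 0, -12.6, 0, 0, 0, -1])

```text
time_s: 3.15
ee_pos: [0.5039, -0.3181, 0.0752]
tcp_rot: [-179.8, -0.1, 86.0]
ft_force: [1.3, 0.1, 0.3]
width: -0.0002
finger_force: 0.0
```

Request:
servo_tool(motion=[0, 0.1, 0, 0, 0, 0, -1, 0, 0.2, 0, 0, 0, 0, -1, 0, 0.3, 0, 0, 0, 0, -1, 0, 0.4, 0, 0, 0, 0, -1, 0, 0.45, 0, 0, 0, 0, -1, 0, 0.5, 0, 0, 0, 0, -1, 0, 0.5, 0, 0, 0, 0, -1, 0, 0.5, 0, 0, 0, 0, -1])

```text
time_s: 4.15
ee_pos: [0.5054, -0.3052, 0.0773]
tcp_rot: [-180.0, 0.0, 86.1]
ft_force: [0.4, 0.9, 0.4]
width: 0.0001
finger_force: 0.0
```

```bash
python3 - <<'E'
from h import *
f=r.grab_frame("scene");cv2.imwrite("pics/s1.png",cv2.resize(f["color"][140:250,240:380],None,fx=5,fy=5,interpolation=cv2.INTER_CUBIC)[...,::-1])
st=r.read_state();print(st["time_s"],st["ee_pos"],st["tcp_rot"],st["ft_force"])
E
```

```text
4.2 [ 0.50541538 -0.30516268  0.07724721] [-1.79998248e+02 -3.56364532e-03  8.61067758e+01] [-0.31136442  0.30099798  0.20588352]
```

View pics/s1.png

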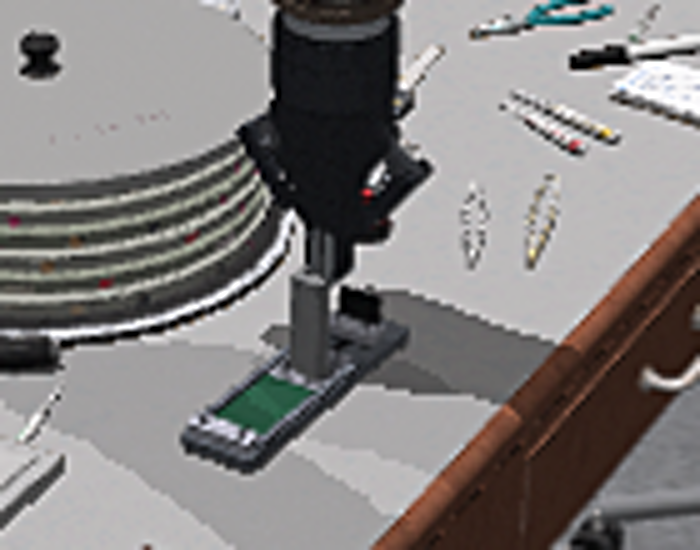

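The stone (310,325 px) is still upright with the closed fingers just behind it. Pushing slowly now.

Request:
servo_tool(motion=[0, 0.07, 0, 0, 0, 0, -1, 0, 0.14, 0, 0, 0, 0, -1, 0.01, 0.21, 0, 0, 0, 0, -1, 0.02, 0.28, 0, 0, 0, 0, -1, 0.02, 0.35, 0, 0, 0, 0, -1, 0.03, 0.42, 0, 0, 0, 0, -1, 0.03, 0.49, 0, 0, 0, 0, -1, 0.04, 0.56, 0, 0, 0, 0, -1])

```text
time_s: 5.2
ee_pos: [0.5064, -0.291, 0.0773]
tcp_rot: [180.0, -0.0, 86.1]
ft_force: [0.3, 0.0, -0.2]
width: -0.0003
finger_force: 0.0
```

```bash
cat > look.py <<'E'
from h import *
import sys
f=r.grab_frame("scene");P=pts(f);o=np.array([.5090,-.268]);y=np.array([.065,.998])
y/=np.linalg.norm(y);x=np.array([y[1],-y[0]])
d=P[...,:2]-o;hx,hy=d@x*1000,d@y*1000;z=P[...,2]*1000
v=f["color"].astype(int);gr=(v.max(2)<110)&(v.max(2)-v.min(2)<14)&(v.max(2)>45)
for zl,zh in((22,30),(30,45),(45,60),(60,85)):
    m=(abs(hx)<16)&(z>zl)&(z<zh)&(hy>-60)&(hy<75)&gr
    if m.sum(): print(zl,zh,m.sum(),"hx",np.percentile(hx[m],[3,50,97]).round(1),"hy",np.percentile(hy[m],[3,50,97]).round(1))
if len(sys.argv)>1:cv2.imwrite(sys.argv[1],cv2.resize(f["color"][170:240,255:345],None,fx=8,fy=8,interpolation=cv2.INTER_CUBIC)[...,::-1])
st=r.read_state();print(st["time_s"],st["ee_pos"],st["ft_force"])
E
python3 look.py
```

```text
22 30 12 hx [-15.8 -10.2   3.1] hy [-42.6  -6.8  -3.3]
30 45 32 hx [-15.   -6.4   5.5] hy [-12.5  -4.1  -1.8]
45 60 28 hx [-15.5  -8.9   1.3] hy [-13.7  -4.    0.4]
60 85 47 hx [-15.1  -7.1   6.5] hy [-17.6  -2.9   3.4]
5.25 [ 0.50652321 -0.29062869  0.07732607] [0.52790299 0.5537503  0.01673279]
```

Request:
servo_tool(motion=[0, 0.07, 0, 0, 0, 0, -1, 0, 0.14, 0, 0, 0, 0, -1, 0.01, 0.21, 0, 0, 0, 0, -1, 0.02, 0.28, 0, 0, 0, 0, -1, 0.02, 0.35, 0, 0, 0, 0, -1, 0.03, 0.4, 0, 0, 0, 0, -1, 0.03, 0.4, 0, 0, 0, 0, -1, 0.04, 0.4, 0, 0, 0, 0, -1])

```text
time_s: 6.25
ee_pos: [0.5075, -0.2812, 0.0773]
tcp_rot: [180.0, 0.0, 86.1]
ft_force: [-0.1, 0.4, 0.2]
width: -0.0001
finger_force: 0.0
```

```bash
python3 look.py pics/s2.png
```

```text
22 30 17 hx [-14.4  -3.    7.6] hy [-3.5 32.7 66.7]
60 85 20 hx [-15.7  -6.1   5.3] hy [-22.1  -6.2  -0.1]
6.3 [ 0.50749117 -0.28118939  0.07731121] [ 0.46651465 -0.37960357 -1.02994371]
```

View pics/s2.png

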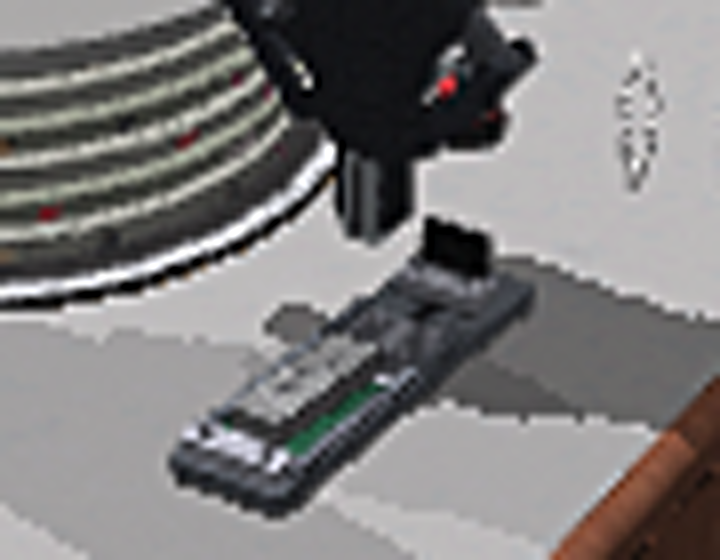

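The stone has toppled and lies flat on the bed, at about (315,380 px), shifted towards the far fence. I'll retreat behind the tab and measure it from the top camera.

Request:
servo_tool(motion=[0, -0.4, 0.5, 0, 0, 0, -1, 0, -1.2, 1, 0, 0, 0, -1, 0, -2, 1, 0, 0, 0, -1, -0.1, -2.9, 1, 0, 0, 0, -1, -0.2, -3.7, 1, 0, 0, 0, -1, -0.25, -4.2, 1, 0, 0, 0, -1, -0.25, -4.4, 1, 0, 0, 0, -1, -0.25, -4.4, 1, 0, 0, 0, -1])

```text
time_s: 7.3
ee_pos: [0.5013, -0.3907, 0.1021]
tcp_rot: [-180.0, -0.0, 86.1]
ft_force: [-0.5, 0.5, 0.0]
width: 0.0
finger_force: 0.0
```

```bash
cat > top.py <<'E'
from h import *
import sys
f=r.grab_frame("top");P=pts(f);o=np.array([.5090,-.268]);y=np.array([.065,.998])
y/=np.linalg.norm(y);x=np.array([y[1],-y[0]])
d=P[...,:2]-o;hx,hy=d@x*1000,d@y*1000;z=P[...,2]*1000
m=(abs(hx)<24)&(z>20)&(z<32)&(hy>-20)&(hy<66)
print("stone",m.sum(),"hx",np.percentile(hx[m],[3,50,97]).round(1),"hy",np.percentile(hy[m],[1,50,99]).round(1),"z",np.median(z[m]))
print(cv2.minAreaRect(np.c_[hx[m],hy[m]].astype(np.float32)),np.polyfit(hy[m],hx[m],1))
m=(abs(hx)<24)&(z>35)&(z<44)&(hy>-100)
if m.sum():print("tab","hx",np.percentile(hx[m],[3,50,97]).round(1),"hy",np.percentile(hy[m],[3,50,97]).round(1))
cv2.imwrite(sys.argv[1],cv2.resize(f["color"][185:240,280:375],None,fx=8,fy=8,interpolation=cv2.INTER_CUBIC)[...,::-1])
st=r.read_state();print(st["time_s"],st["ee_pos"],st["ft_force"])
E
python3 top.py pics/t1.png
```

```text
stone 239 hx [-9.8  0.8 11.6] hy [-3.8 31.  63.8] z 25.12258698042369
((-2.7998690605163574, 20.306102752685547), (87.76396942138672, 35.475975036621094), 75.81690216064453) [ 0.05827886 -1.10861501]
tab hx [-22.3  -0.5  20.8] hy [-77.6 657.6 662.1]
7.35 [ 0.50151233 -0.39018095  0.10221149] [-0.2992707   0.8631327  -0.16373813]
```

View pics/t1.png

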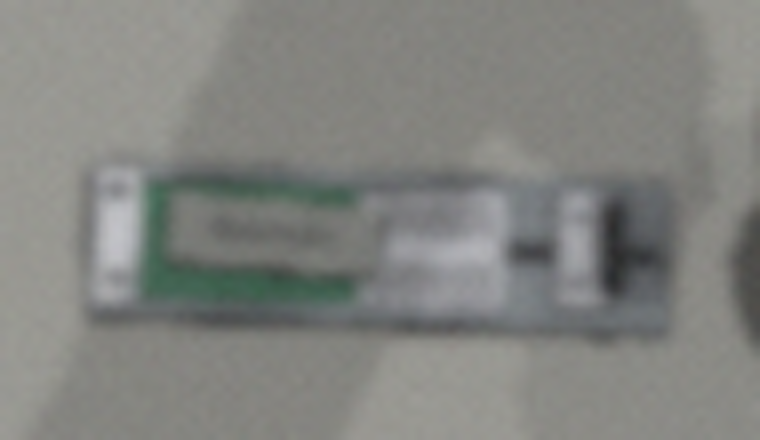

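The top crop shows the stone flat on the bed (165–385, 190–280 px), skewed by only a few degrees and about 5 mm short of the stop. I'll lower behind the tab and then push.

Request:
servo_tool(motion=[0, 0, -0.6, 0, 0, 0, -1, 0, 0, -1.3, 0, 0, 0, -1, 0, 0, -2, 0, 0, 0, -1, 0, 0, -2.6, 0, 0, 0, -1, 0, 0, -2.85, 0, 0, 0, -1, 0, 0, -2.85, 0, 0, 0, -1, 0, 0.2, -2.85, 0, 0, 0, -1, 0.01, 0.5, -2.85, 0, 0, 0, -1])

```text
time_s: 8.35
ee_pos: [0.5019, -0.3785, 0.0318]
tcp_rot: [179.9, 0.0, 86.1]
ft_force: [1.1, 1.0, 0.3]
width: 0.0002
finger_force: 0.0
```

Request:
servo_tool(motion=[0.01, 0.15, 0, 0, 0, 0, -1, 0.02, 0.3, 0, 0, 0, 0, -1, 0.03, 0.45, 0, 0, 0, 0, -1, 0.04, 0.6, 0, 0, 0, 0, -1, 0.05, 0.75, 0, 0, 0, 0, -1, 0.06, 0.9, 0, 0, 0, 0, -1, 0.07, 1.05, 0, 0, 0, 0, -1, 0.08, 1.2, 0, 0, 0, 0, -1])

```text
time_s: 9.35
ee_pos: [0.5034, -0.3492, 0.0311]
tcp_rot: [180.0, 0.0, 86.1]
ft_force: [0.9, -3.6, -0.9]
width: -0.0001
finger_force: 1.3
```

Request:
servo_tool(motion=[0.01, 0.17, 0, 0, 0, 0, -1, 0.02, 0.34, 0, 0, 0, 0, -1, 0.03, 0.51, 0, 0, 0, 0, -1, 0.04, 0.68, 0, 0, 0, 0, -1, 0.05, 0.85, 0, 0, 0, 0, -1, 0.06, 1.02, 0, 0, 0, 0, -1, 0.07, 1.2, 0, 0, 0, 0, -1, 0.08, 1.35, 0, 0, 0, 0, -1])

```text
time_s: 10.35
ee_pos: [0.5056, -0.3145, 0.0312]
tcp_rot: [180.0, 0.0, 86.1]
ft_force: [1.1, -3.6, -1.4]
width: 0.0004
finger_force: 1.3
```

Request:
servo_tool(motion=[0, 0.07, 0, 0, 0, 0, -1, 0.01, 0.14, 0, 0, 0, 0, -1, 0.01, 0.21, 0, 0, 0, 0, -1, 0.02, 0.28, 0, 0, 0, 0, -1, 0.02, 0.35, 0, 0, 0, 0, -1, 0.03, 0.42, 0, 0, 0, 0, -1, 0.03, 0.49, 0, 0, 0, 0, -1, 0.04, 0.56, 0, 0, 0, 0, -1])

```text
time_s: 11.35
ee_pos: [0.5064, -0.3009, 0.0311]
tcp_rot: [180.0, 0.0, 86.1]
ft_force: [1.3, -4.3, 0.8]
width: 0.0
finger_force: 1.6
```

Request:
servo_tool(motion=[0, 0.03, 0, 0, 0, 0, -1, 0, 0.06, 0, 0, 0, 0, -1, 0.01, 0.09, 0, 0, 0, 0, -1, 0.01, 0.12, 0, 0, 0, 0, -1, 0.01, 0.15, 0, 0, 0, 0, -1, 0.01, 0.18, 0, 0, 0, 0, -1, 0.01, 0.21, 0, 0, 0, 0, -1, 0.02, 0.24, 0, 0, 0, 0, -1])

```text
time_s: 12.35
ee_pos: [0.5069, -0.2949, 0.0311]
tcp_rot: [-180.0, 0.0, 86.1]
ft_force: [0.0, -2.7, 2.2]
width: 0.0002
finger_force: 1.7
```

Request:
servo_tool(motion=[0, 0.02, 0, 0, 0, 0, -1, 0, 0.04, 0, 0, 0, 0, -1, 0, 0.06, 0, 0, 0, 0, -1, 0.01, 0.08, 0, 0, 0, 0, -1, 0.01, 0.1, 0, 0, 0, 0, -1, 0.01, 0.12, 0, 0, 0, 0, -1, 0.01, 0.12, 0, 0, 0, 0, -1, 0.01, 0.12, 0, 0, 0, 0, -1])

```text
time_s: 13.35
ee_pos: [0.507, -0.2926, 0.0311]
tcp_rot: [-180.0, 0.0, 86.1]
ft_force: [-0.1, -5.9, 2.4]
width: 0.0002
finger_force: 2.6
```

Request:
servo_tool(motion=[0, 0.02, 0, 0, 0, 0, -1, 0, 0.04, 0, 0, 0, 0, -1, 0, 0.06, 0, 0, 0, 0, -1, 0, 0.08, 0, 0, 0, 0, -1, 0.01, 0.1, 0, 0, 0, 0, -1, 0.01, 0.12, 0, 0, 0, 0, -1, 0.01, 0.12, 0, 0, 0, 0, -1, 0.01, 0.12, 0, 0, 0, 0, -1])

```text
time_s: 14.35
ee_pos: [0.507, -0.2925, 0.0311]
tcp_rot: [180.0, 0.2, 86.0]
ft_force: [0.3, -10.9, -0.7]
width: -0.0003
finger_force: 5.3
```

```bash
python3 look.py pics/s3.png
```

```text
22 30 16 hx [-14.8  -5.3   7.3] hy [-15.5  40.2  68.4]
30 45 8 hx [-5.5  5.8 13.1] hy [-22.4 -19.8 -16.3]
45 60 15 hx [-10.5  -3.1  12.5] hy [-20.2 -14.3  -9.8]
60 85 3 hx [-15.4 -14.7  11.9] hy [-39.3 -37.8 -17.2]
14.4 [ 0.50699993 -0.29247203  0.03113704] [ -0.55876807 -10.36127055   0.8239444 ]
```

View pics/s3.png

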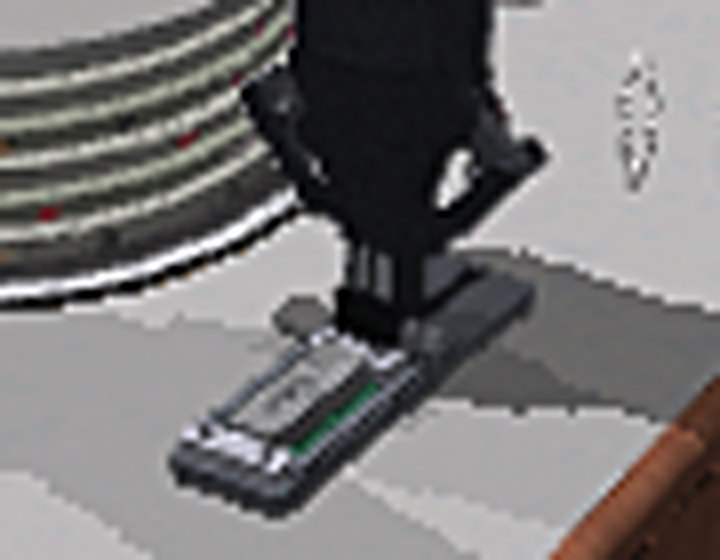

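The jaw is against the stone and the stone is against the stop: the force rises with no further motion. I'll press a little more to square it, then back off and check from above.

Request:
servo_tool(motion=[0, 0.04, 0, 0, 0, 0, -1, 0, 0.08, 0, 0, 0, 0, -1, 0, 0.12, 0, 0, 0, 0, -1, 0, 0.12, 0, 0, 0, 0, -1, 0, 0, 0, 0, 0, 0, -1, 0, -0.3, 0, 0, 0, 0, -1, -0.05, -0.7, 0, 0, 0, 0, -1, -0.1, -1.2, 0, 0, 0, 0, -1])

```text
time_s: 15.4
ee_pos: [0.5048, -0.3182, 0.0307]
tcp_rot: [-180.0, -0.1, 86.2]
ft_force: [0.3, -0.2, -0.4]
width: 0.0001
finger_force: 0.0
```

Request:
servo_tool(motion=[0, -0.5, 0.5, 0, 0, 0, -1, 0, -1, 1.5, 0, 0, 0, -1, 0, -1.5, 2.5, 0, 0, 0, -1, 0, -2.2, 3.5, 0, 0, 0, -1, 0, -3, 4.5, 0, 0, 0, -1, 0, -3.6, 5, 0, 0, 0, -1, 0, -4, 5, 0, 0, 0, -1, 0, -4, 5, 0, 0, 0, -1])

```text
time_s: 16.4
ee_pos: [0.504, -0.4193, 0.1549]
tcp_rot: [-179.9, -0.1, 86.0]
ft_force: [-0.5, 0.3, 0.1]
width: -0.0005
finger_force: 0.0
```

```bash
python3 top.py pics/t2.png
```

```text
stone 275 hx [-15.5  -0.5  14.8] hy [-8.8 26.  64. ] z 24.784072805985158
((-1.8905487060546875, 26.75676727294922), (46.393699645996094, 74.79610443115234), 5.009835720062256) [ 0.00223288 -0.74979131]
tab hx [-20.8  -2.4  19.1] hy [-13.   -7.3 661.1]
16.45 [ 0.5041983  -0.41816589  0.15466272] [ 0.5845403  -0.12495836  0.79888498]
```

View pics/t2.png

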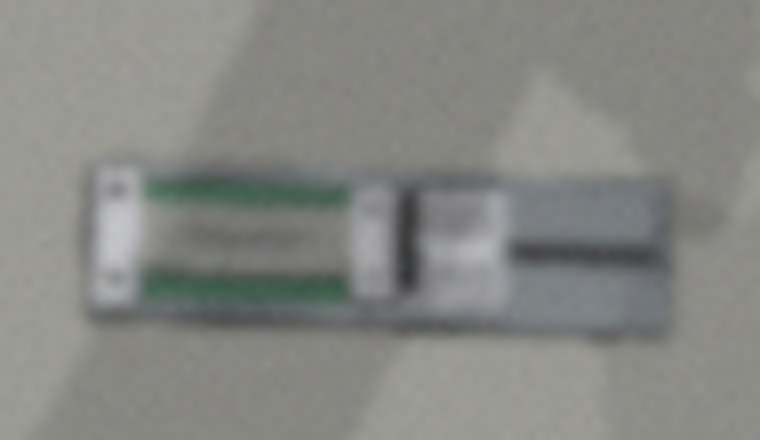

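In the top crop the stone is square and centred between the stop (140 px) and the jaw face (350 px), with no gap at either end. Handing in.

```bash
python3 -c "
from workcell import r
print(r.job_done())"
```

```text
the job is handed in; nothing more can be done
None
```

The job is handed in: the stone was toppled onto the bed and pressed square against the stop with the jaw up against it; the last top view showed no gap at either end, nothing else was touched as far as I saw, and no verdict came back.

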